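Hold a snap ring spread at the groove of an axle stub

ROBOT

A 7-joint arm with a two-finger parallel gripper is mounted at the origin on the work surface. World frame = base frame: x ahead of the robot, y to its left, z up, the work surface at z = 0. Lengths are in mm, angles in rad, forces in N, time in s.
With the tool pointing down it reaches from about 400 to 850 mm from the base axis. Payload 6.9 kg.
Tool frame: the origin (TCP) lies at the very end of the fingers, on their centre line; the grasp point (between the pads) lies 19 mm behind it; z points along the fingers, y is the line along which they close (so a half turn about z gives the same grasp; the last joint's range is limited). The gripper opens to 85 mm and grips with 20 to 120 N. Pads are 22 mm wide; open, the fingers measure 114 mm over their backs; the gripper's body (76 mm by 85 mm) begins 54 mm behind the grasp point. The pads swing forward as they close: fully open they stand 13 mm farther back than shut.
Start: joints at [1.45, 0.507, -0.238, 1.5, 0.126, 1.149, -0.155], TCP at [139.9, -609.129, 192.575] pointing down, gripper open.
Joint ranges: [-3.08, 3.08], [-0.24, 2.05], [-1.43, 1.35], [0, 2.5], [-1.52, 4.66], [0.17, 1.96], [-2.89, 2.89]. Speed limits (rad/s): [2.39, 2.39, 3.14, 3.14, 3.14, 3.14, 3.14].

INTERFACE

Orientations are given as a unit quaternion [x, y, z, w].
In Python, from workcell import robot gives the robot as it stands.
- The arm moves only by the tool drive_tool, never from a script. Its argument "rows" is a list of rows, each a list of 4 numbers: the shift along the tool's x, y, z in cm, then the turn about the tool's z in rad. In form: [[tx, ty, tz, roll], ...]. A call has 1 to 12 rows; each row shifts and turns the commanded pose from where the row before left it, along the tool's axes as they then stand; what a row does not reach is not made up. A row lasts 1/10 s, in which the tool goes at most 50 mm and 8.59 degrees, less where a joint would pass 70% of its speed; a pose out of reach is approached as far as the arm can. A call is refused whole if a number of a shift passes 5 or a number of a turn 0.15, either way. A call with a gripper value outside its range is refused whole. "claw" is the gripper command: -1 is fully open, 1 is shut, values between are in proportion, set as the call begins (left out, the last holds). The fingers move at their own pace and stop on an object; "force" is the grip in N (left out, the last holds). Time passes only in rows, so rows that do not move let the fingers close. It gives the time, the measured TCP pose, the force, the opening and the grip force at its end, in the units of the state.
- robot.state(): the state, without advancing time (a new reading comes with each control period).
- robot.snapshot(name): name is "side" or "top" or "wrist"; returns a dict with "color" (384x512x3 uint8, red, green, blue), "vfov" (degrees; the focal length in pixels is half the picture's height over the tangent of half this angle, whatever the lens; pixels are square), "cx", "cy" (the principal point, pixels), "view" (4x4, takes a point from world to camera coordinates). Camera axes: x right, y down, z forward; pixel columns grow to the right and rows downward; lengths in mm; the calibration is good to about 2 mm. A picture is of the moment at which its call begins. There is no depth.
- robot.finish_job(): hands the job in; it is judged then, once.
The state is a dict: "time": time; "q": joint angles; "dq": joint speeds; "joint_torque": joint torques, N m; "tcp_pos": TCP position; "eef_rot": TCP orientation; "ft_force": force on the tool from outside, world axes, zero at the start; "ft_torque": the same for the moment, N m; "gripper_width": finger opening in mm; "grip_force": force on a finger pad.
Only numpy, scipy, OpenCV 4.12 (cv2) and the standard library are available. Lean on these libraries where they do the work, as an engineer would, in place of code of your own. Each camera call takes 0.05 s, during which the arm holds its last target. There are 200 camera calls.

TASK

First swing the hub cradle's hinged steel keeper fully shut, so that its tab drops behind the cradle's front rim. Then pick up the snap ring pliers by the handles, squeeze them fully to spread the ring on their tips, bring the ring over the top of the axle stub and slide it down level to the groove. Finish while still holding it there: pliers gripped and squeezed, the ring spread round the stub at the height of the groove, not resting on the shoulder or leaning hard on the stub; leave the keeper shut and the oil bottle, wrench and tin alone.

Things in the scene. Friction and masses are not known exactly. Their poses are not given: they have to be found in the camera images.
- cradle: Wooden cradle fixed to the bench, 110 x 100 x 40 mm (x, y, z), holding a bicycle hub whose steel axle stub stands up from its middle. Origin: centre of the underside, on the stub's axis; x points from front rim to hinge. Stub: diameter 32 mm, top 90 mm up; groove 66 to 74 mm up; under it a shoulder of diameter 42 mm, top 60 mm up.
- groove (a point): Middle of the groove, on the axis of the upright axle stub, 70 mm above the bench, 20 mm below the stub's top, 10 mm above the shoulder.
- keeper_hinge (a point): Middle of the keeper's hinge axis, 60 mm from the stub's axis on the cradle's +x side and 42.5 mm up; the hinge axis lies along the cradle's y.
- keeper (a joint): Angle of the keeper, rad: 0 = shut (flat on the cradle's rim), grows as its free end swings up (at most 1.45). The hinge is stiff: the keeper stays where it is left, needs about 2 to 4 N at its free end to move and does not spring back. The keeper is a flat steel frame 90 mm wide, 118 mm long, 5 mm thick; its window goes over the stub.
- keeper_bar (a point): Middle of the top face of the cross bar (21 mm broad) at the keeper's free end, 107.5 mm from the hinge axis. Shut, it is 45 mm up, 47.5 mm from the stub's axis on the cradle's -x side; a tab under it, 18 mm deep, then hangs outside the front rim. To shut the keeper push this face: while open it looks up and to the hinge side.
- pliers: Snap ring pliers, 0.21 kg, 14 mm high, lying flat on the rest, a C-shaped steel snap ring (3 mm thick, inner diameter 30 mm relaxed) hooked fast on their tips. Origin under the pivot pin; x points from handles to ring, y across the handles, z up. Handles reach 137 mm behind the pivot. Squeezing the handles spreads the ring; let go, they spring open.
- grip (a point): Midway between the handles, 68 mm behind the pivot, half-way up (7 mm over the underside): where to grip, fingers closing along the pliers' y. Width over the handles here: 57 mm relaxed, 25 mm squeezed to the stop, when the flat outer faces are parallel to the pliers' x. Takes 4 N to begin, 12 N for the full squeeze; more only presses on the stop.
- ring_mid (a point): Middle of the opening of the fully spread ring, where the stub's axis belongs, with about 3 mm to spare all round. Fixed in the pliers' frame, on their middle line, 56 mm in front of the pivot and 124 mm in front of grip, at the height of grip. (The relaxed ring is centred 71 mm in front of the pivot.)
- spread (a joint): How far the pliers are squeezed: turn of each handle, rad, 0 = relaxed, 0.23 = at the stop, ring fully spread.
- rest: Wooden rest fixed to the bench that carries the pliers: a 6 mm base with two cross pieces 30 mm high, 116 mm long (y), 18 mm thick, 55 mm either side of its origin along x. The grip point lies about half-way between them, 37 mm above the bench. Origin at the centre of its underside.
- oil: Bystander: black oil bottle, diameter 46 mm, 125 mm tall, origin at the centre of its underside.
- wrench: Bystander: steel wrench 150 mm long lying on the bench, origin at its middle on the underside.
- tin: Bystander: flat aluminium tin, diameter 58 mm, 28 mm high, origin at the centre of its underside.
There are look-alikes about, which are no part of the job. Of the things shaped like the rest, the wooden one is meant. What is shaped like the pliers but purple is not meant.

How it is judged:
By the outcome, as a careful person would: the job done as asked, in the order asked, and still so for the second after the job is handed in, while the arm keeps its last pose, push and grip.
It also fails if it takes over 54 s, if anything falls off the work surface, if the arm or the gripper's body presses on something with over 40 N, if the wrist force passes 120 N, or if a joint passes its speed limit or range.

## Working session

There is one attempt and no reset: what is moved stays moved. The work goes in short steps, Python scripts to look and compute and a tool call to move; the robot and the scene stay as the last step left them, time stands still between calls to the robot, and variables do not carry over. Pictures are saved under pics/ and viewed, at most 10 in all, crops included, and the job is handed in when it is done.

Besides the shell and the picture viewer there is one more tool, called after "Request:" in YAML: its name, and indented under it one key for each argument. drive_tool: Moves the arm, as the interface text tells. Its arguments: {"type":"object","properties":{"rows":{"type":"array","items":{"type":"array","items":{"type":"number"}}},"claw":{"type":"number"},"force":{"type":"number"}},"required":["rows"]}

```bash
mkdir -p pics; cat > h.py <<'E'
import numpy as np, cv2, json
from workcell import robot
from scipy.spatial.transform import Rotation as R
def snap(n,f):
    s=robot.snapshot(n); cv2.imwrite('pics/%s.png'%f,s['color'][:,:,::-1])
    json.dump({k:np.array(s[k]).tolist() for k in('vfov','cx','cy','view')},open('pics/%s.json'%f,'w')); return s
def cal(f):
    s=json.load(open('pics/%s.json'%f)); return 192/np.tan(np.radians(s['vfov'])/2),s['cx'],s['cy'],np.array(s['view'])
def onz(f,u,v,z):
    F,cx,cy,V=cal(f); Rm=V[:3,:3]; c=-Rm.T@V[:3,3]; d=Rm.T@np.array([(u-cx)/F,(v-cy)/F,1]); return c+d*(z-c[2])/d[2]
def proj(f,p):
    F,cx,cy,V=cal(f); q=V[:3,:3]@np.array(p)+V[:3,3]; return np.array([cx+F*q[0]/q[2],cy+F*q[1]/q[2]])
def crop(f,x0,y0,x1,y1,k,g):
    i=cv2.imread('pics/%s.png'%f)[y0:y1,x0:x1]; cv2.imwrite('pics/%s.png'%g,cv2.resize(i,None,fx=k,fy=k,interpolation=2))
E
python3 - <<'E'
from h import *
a=[snap(n,n+'0') for n in('side','top')]
i=np.vstack([x['color'] for x in a])[:,:,::-1]
i=np.hstack([a[0]['color'],a[1]['color']])[:,:,::-1]
print(robot.state()); print(cal('top0')); print(cal('side0'))
for n in('top0','side0'): crop(n,0,0,512,384,1.56,n+'b')
E
```

```text
{'time': 0.1, 'q': array([ 1.45048448,  0.5082426 , -0.23754441,  1.5010235 ,  0.12567456,
        1.14890447, -0.15481526]), 'dq': array([ 0.00084154, -0.00124683,  0.00073594,  0.00046887,  0.00026577,
       -0.00034721,  0.00026947]), 'joint_torque': array([-4.55636589e-03, -6.21828032e+01, -2.19466344e+00, -2.50203198e+01,
        1.24257489e-02,  7.92084436e-03, -4.71924682e-05]), 'tcp_pos': array([ 139.76526764, -608.64877274,  191.82726263]), 'eef_rot': array([ 9.93632792e-01,  1.12664285e-01, -9.01453805e-05, -7.91107567e-04]), 'ft_force': array([ 0.1021268 , -0.43002898,  0.2469816 ]), 'ft_torque': array([-0.04076719,  0.01622711, -0.04862608]), 'grip_force': 0.0, 'gripper_width': 85.15802352730805}
(np.float64(352.41936118416646), 253.92763619276525, 190.11431291880572, array([[ 2.96263454e-02, -9.99557870e-01, -2.51877066e-03,
         9.43750320e+01],
       [-9.87916523e-01, -2.88976018e-02, -1.52269080e-01,
         6.10993218e+02],
       [ 1.52128971e-01,  6.99951152e-03, -9.88335866e-01,
         7.30848262e+02],
       [ 0.00000000e+00,  0.00000000e+00,  0.00000000e+00,
         1.00000000e+00]]))
(np.float64(492.48353036296265), 254.7760315120833, 192.94622936319462, array([[-7.66982998e-01, -6.41659708e-01, -3.14636397e-03,
         5.51864072e+02],
       [-3.75131474e-01,  4.52366229e-01, -8.09098988e-01,
         2.50133073e+02],
       [ 5.20589529e-01, -6.19384867e-01, -5.87663959e-01,
         9.79400377e+02],
       [ 0.00000000e+00,  0.00000000e+00,  0.00000000e+00,
         1.00000000e+00]]))
```

View pics/top0b.png

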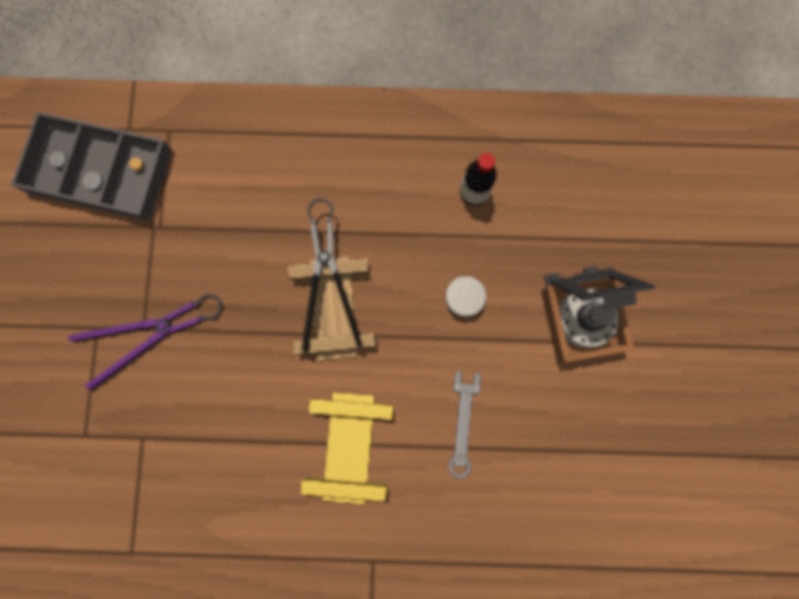

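View pics/side0b.png

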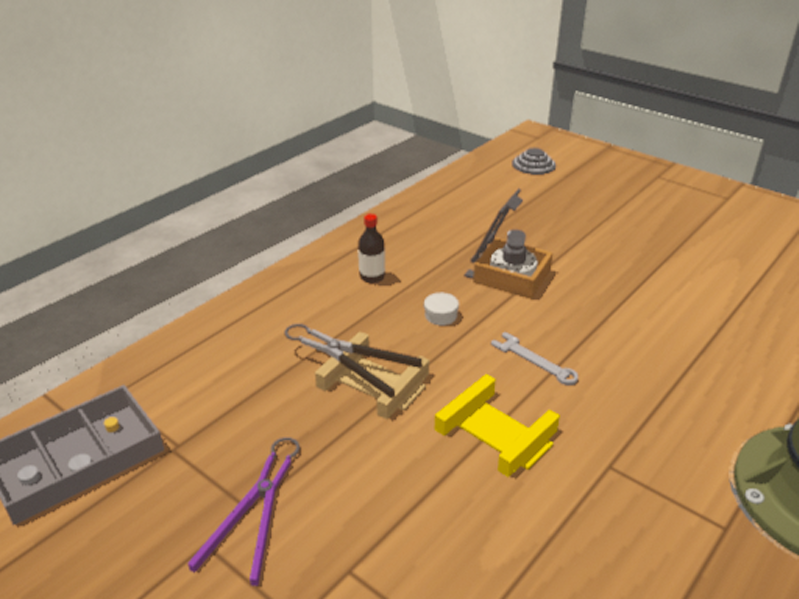

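The top view shows the wooden rest with the pliers at about (328,290), ring at (320,210), and the cradle at (590,315) with its open keeper on the far side. The bottle is at (478,180), the tin at (466,297) and the wrench at (463,425). Next, an enlarged mosaic.

```bash
python3 - <<'E'
from h import *
t=cv2.imread('pics/top0.png'); s=cv2.imread('pics/side0.png')
c=lambda i,x,y,w,h,k: cv2.resize(i[y:y+h,x:x+w],None,fx=k,fy=k,interpolation=2)
A=c(t,340,165,80,75,5); B=c(s,290,115,80,75,5)   # 400x375
C=c(t,180,120,65,112,5)
C=cv2.rotate(C,cv2.ROTATE_90_CLOCKWISE) #560x325
m=np.zeros((600,800,3),np.uint8); m[:375,:400]=A; m[:375,400:]=B
m[375:,:448]=cv2.resize(C,(448,260))[:225]
cv2.imwrite('pics/mos.png',m)
E
```

```text
(no output)
```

View pics/mos.png

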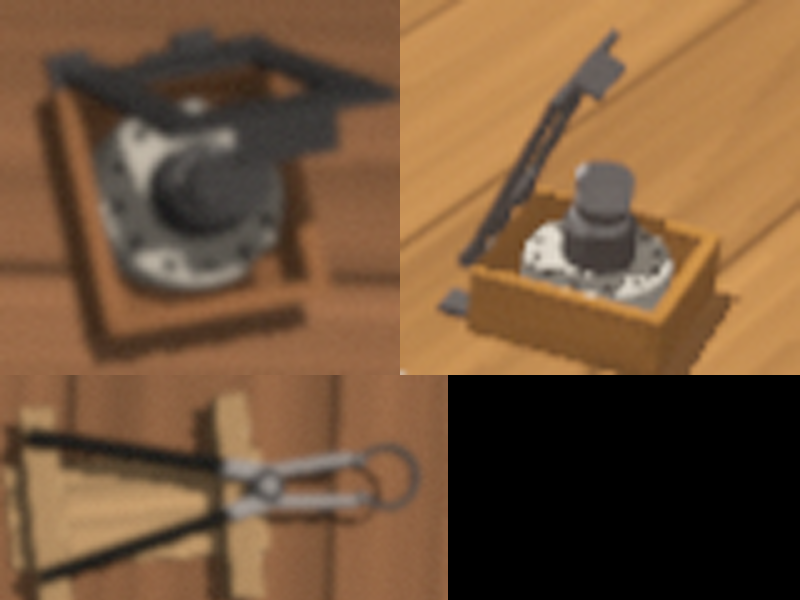

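```bash
python3 - <<'E'
from h import *
A=lambda X,Y,z: onz('top0',340+X/5,165+Y/5,z)[:2].round(1)
B=lambda X,Y,z: onz('side0',290+(X-400)/5,115+Y/5,z)[:2].round(1)
C=lambda X,Y,z: onz('top0',180+(Y-375)/4,232-X/4,z)[:2].round(1)
print('stub',A(232,188,90),B(605,172,90))
print('front corners',A(108,333,40),A(325,290,40),'side view: front-left?',B(472,275,40),B(660,320,40),B(718,238,40))
print('piv',C(267,486,44),'ring',C(388,476,38),'hend',C(37,507,40))
K=[A(130,75,60)]
print('keeper tips',[A(395,92,z) for z in(120,140,150)],[A(180,122,z) for z in(120,140,150)])
E
```

```text
stub [ 583.2 -162.9] [ 588.  -165.3]
front corners [ 524.2 -125.6] [ 545.8 -220.9] side view: front-left? [ 626.6 -100.2] [ 524.6 -128.3] [ 542.7 -218.5]
piv [661.7 217.4] ring [733.6 227.5] hend [533.9 200.1]
keeper tips [array([ 619.9, -217.9]), array([ 616.2, -208.6]), array([ 614.3, -203.9])] [array([ 605.3, -131.7]), array([ 601.9, -124.8]), array([ 600.3, -121.4])]
```

Request:
drive_tool:
  rows:
    - [4.2, -2.4, 0, 0]
    - [4.2, -2.4, 0, 0]
    - [4.2, -2.4, 0, 0]
    - [4.2, -2.4, 0, 0]
    - [4.2, -2.4, 0, 0]
    - [4.2, -2.4, 0, 0]
    - [4.2, -2.4, 0, 0]
    - [4.2, -2.4, 0, 0]
    - [4.2, -2.4, 0, 0]
    - [4.0, -2.4, -0.5, 0]
    - [3.0, -1.5, -0.5, 0]
    - [0, 0, 0, 0]
  claw: 1

```text
time: 1.3
tcp_pos: [523.7, -254.7, 202.9]
eef_rot: [0.993, 0.117, 0.002, -0.001]
ft_force: [-0.4, 0.1, 0.6]
gripper_width: 0.2
grip_force: 0.0
```

```bash
cat >> h.py <<'E'
def st():
    s=robot.state(); x=R.from_quat(s['eef_rot']).as_matrix()
    return s,x
def go(p,yaw=None):
    s,x=st(); d=x.T@(np.array(p)-s['tcp_pos'])/10
    y=np.arctan2(x[1,0],x[0,0]); print('shift cm',d.round(2),'yaw',y.round(3),'roll',None if yaw is None else round(y-yaw,3))
E
python3 - <<'E'
from h import *
a=snap('wrist','w1')['color'][:,:,::-1]
cv2.imwrite('pics/w1b.png',cv2.resize(a,None,fx=1.56,fy=1.56,interpolation=2))
O=np.array([586.5,-163]);e=np.array([np.cos(.24),np.sin(.24)]);n=np.array([-e[1],e[0]])
for c in [(0,0,90),(-55,50,40),(-55,-50,40),(60,0,42.5)]: print(c,proj('w1',[*(O+c[0]*e+c[1]*n),c[2]])*1.56)
go([*(O+62*e),140],.24)
E
```

```text
(0, 0, 90) [269.36459328 142.5645529 ]
(-55, 50, 40) [225.32722962 222.84844851]
(-55, -50, 40) [361.21207072 222.19989642]
(60, 0, 42.5) [280.09468275  47.25392365]
shift cm [14.71 -7.76  6.26] yaw 0.231 roll -0.009
```

View pics/w1b.png

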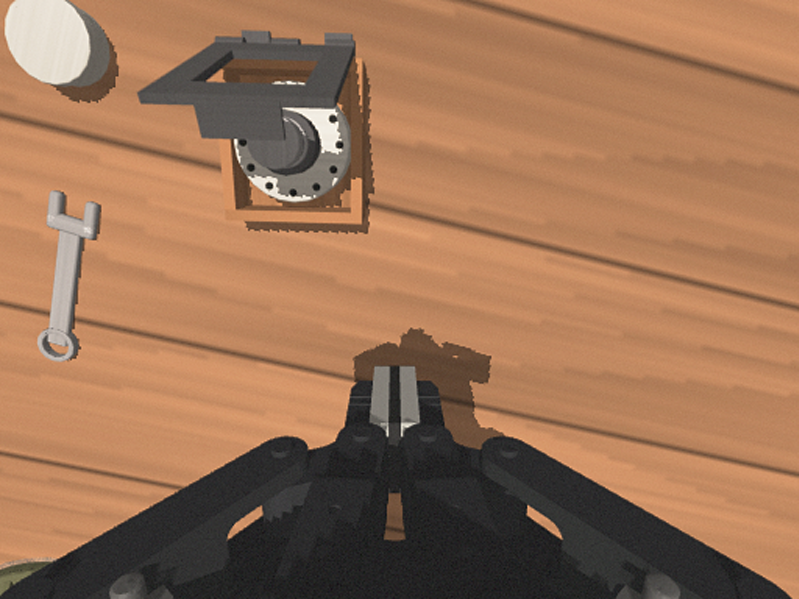

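The wrist view confirms the cradle: the front rim corners at (227,222) and (366,223) match the estimate, and the keeper is open at about 1.2 rad. Next I go behind the keeper bar.

Request:
drive_tool:
  rows:
    - [3.7, -2.0, 0, -0.01]
    - [3.7, -2.0, 0, 0]
    - [3.7, -1.9, 0, 0]
    - [3.7, -1.9, 0, 0]
    - [0.1, 0, 3, 0]
    - [0, 0, 3, 0]
    - [0, 0, 0, 0]

```text
time: 2.05
tcp_pos: [642.7, -151.2, 137.8]
eef_rot: [0.993, 0.117, -0.004, -0.001]
ft_force: [-0.4, -0.7, -1.2]
gripper_width: -0.1
grip_force: 0.0
```

```bash
python3 - <<'E'
from h import *
O=np.array([586.5,-163]);e=np.array([np.cos(.24),np.sin(.24)])
go([*(O+62*e),140],.24)
th=np.array([1.18,1.05,.9,.75,.6,.45,.3,.15,0,-.03])
off=np.interp(th,[0,1.18],[0,11])
x=60-107.5*np.cos(th)+2.5*np.sin(th)+off; z=42.5+107.5*np.sin(th)+2.5*np.cos(th)
P=np.c_[x,z]; print(P.round(1).tolist()); print(np.c_[np.diff(x),-np.diff(z)].round(1).tolist())
E
```

```text
shift cm [ 0.46 -0.19 -0.23] yaw 0.235 roll -0.005
[[32.4, 142.8], [18.5, 137.0], [3.5, 128.3], [-10.0, 117.6], [-21.7, 105.3], [-31.5, 91.5], [-39.2, 76.7], [-44.5, 61.0], [-47.5, 45.0], [-47.5, 41.8]]
[[-13.9, 5.9], [-14.9, 8.7], [-13.5, 10.7], [-11.8, 12.3], [-9.8, 13.8], [-7.6, 14.9], [-5.4, 15.6], [-3.0, 16.0], [-0.0, 3.2]]
```

Request:
drive_tool:
  rows:
    - [-1.3, 0, -0.3, 0]
    - [-1.3, 0, -0.2, 0]
    - [-0.7, 0, 0.3, 0]
    - [-0.7, 0, 0.3, 0]
    - [-0.75, 0, 0.45, 0]
    - [-0.75, 0, 0.45, 0]
    - [-0.7, 0, 0.55, 0]
    - [-0.7, 0, 0.55, 0]
    - [-0.6, 0, 0.6, 0]
    - [-0.6, 0, 0.6, 0]
    - [0, 0, 0, 0]

```text
time: 3.15
tcp_pos: [566.1, -169.2, 108.5]
eef_rot: [0.993, 0.117, -0.001, -0.0]
ft_force: [-0.5, -0.1, 0.2]
gripper_width: 0.1
grip_force: 0.0
```

```bash
python3 - <<'E'
from h import *
O=np.array([586.5,-163]);e=np.array([np.cos(.24),np.sin(.24)])
go([*(O-21.7*e),105.3],.24)
a=snap('side','s2'); b=snap('wrist','w2')
i=a['color'][80:230,250:400,::-1]; j=b['color'][:,:,::-1]
cv2.imwrite('pics/m2.png',np.hstack([cv2.resize(i,(384,384),interpolation=2),j[:,60:460]]))
E
```

```text
shift cm [-0.05 -0.12  0.32] yaw 0.235 roll -0.005
```

View pics/m2.png

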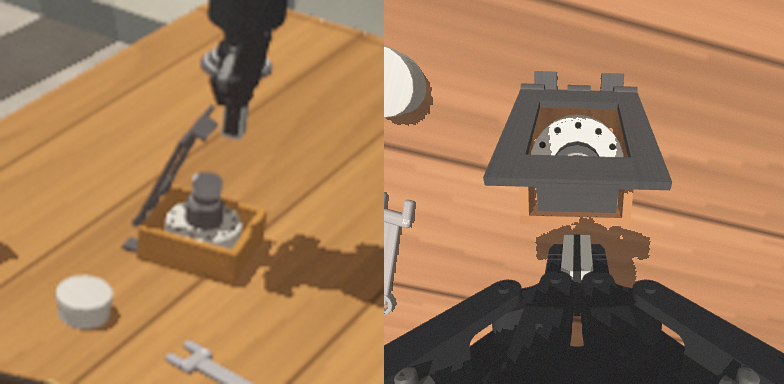

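The side view shows the keeper still open and the fingers now in front of it, so they passed over the bar. I'll fit the keeper angle from the wrist view's frame corners: free end (485,185) and (671,187), hinge end (525,90) and (643,90), in the mosaic.

```bash
python3 - <<'E'
from h import *
from scipy.optimize import least_squares
px=np.array([[161,185],[347,187],[201-1,91],[319,91]])
# w1 corners /1.56 : front rim top outer corners, keeper free end top-face corners
p1=np.array([[227,222],[367,223],[139,102],[336,106]])/1.56
def kp(O,yw,th,r,y,t=2.5):
    e=np.array([np.cos(yw),np.sin(yw)]);n=np.array([-e[1],e[0]])
    x=60-r*np.cos(th)+t*np.sin(th); return [*(O+x*e+y*n),42.5+r*np.sin(th)+t*np.cos(th)]
def res(v):
    O=v[:2];yw,th=v[2:4]; e=np.array([np.cos(yw),np.sin(yw)]);n=np.array([-e[1],e[0]]);r=[]
    for y,a in((45,0),(-45,1)): r+=[proj('w2',kp(O,yw,th,118,y))-px[a]]
    for y,a in((50,0),(-50,1)): r+=[proj('w1',[*(O-55*e+y*n),40])-p1[a]]
    for y,a in((45,2),(-45,3)): r+=[proj('w1',kp(O,yw,th,118,y,0))-p1[a]]
    return np.concatenate(r)
for t0 in(.6,1.2):
    f=least_squares(res,[586,-163,.24,t0],x_scale=[10,10,.1,.3],loss='soft_l1'); print(f.x.round(3),f.cost,res(f.x).round(1))
E
```

```text
[ 5.86916e+02 -1.65186e+02  2.27000e-01  1.17900e+00] 5.1742973860782815 [-0.6 -0.6  1.1 -0.9  0.2  0.1 -2.4  0.1  0.9  2.4 -0.7  0.8]
[ 5.86916e+02 -1.65186e+02  2.27000e-01  1.17900e+00] 5.174297386078188 [-0.6 -0.6  1.1 -0.9  0.2  0.1 -2.4  0.1  0.9  2.4 -0.7  0.8]
```

```bash
python3 - <<'E'
from h import *
s,x=st(); t=s['tcp_pos']; print(t,s['ft_force'])
print('w2',proj('w2',t),'mosaic',proj('w2',t)+[324,0],'side',(proj('s2',t)-[250,80])*2.56)
F,cx,cy,V=cal('w2'); print('cam pos',-V[:3,:3].T@V[:3,3])
for th in(1.18,.9,.6,.4):
  e=np.array([np.cos(.227),np.sin(.227)])
  for r in (97,118): print(th,r,(proj('s2',[*(np.array([587,-165])+(60-r*np.cos(th))*e),42.5+r*np.sin(th)])-[250,80])*2.56,(proj('w2',[*(np.array([587,-165])+(60-r*np.cos(th))*e),42.5+r*np.sin(th)])+[324,0]))
E
```

```text
[ 567.71889344 -168.87261076  109.52709985] [ 1.13180652  0.32192947 -0.0706438 ]
w2 [252.26245316 220.32103284] mosaic [576.26245316 220.32103284] side [227.38632584 166.58604378]
cam pos [ 643.60393091 -150.91329246  290.15755942]
1.18 97 [190.67571157 138.25105173] [577.9603687  163.90888107]
1.18 118 [199.47998514 123.43640242] [577.93813425 188.85285701]
0.9 97 [210.71193512 154.69224132] [577.46067569 196.73414541]
0.9 118 [224.12899596 143.65172737] [577.29175263 227.9132981 ]
0.6 97 [226.79271735 176.54762705] [577.1009415  213.82076137]
0.6 118 [243.82576778 170.5629579 ] [576.86793871 244.37662924]
0.4 97 [233.63588873 192.4706039 ] [576.95525321 216.73925241]
0.4 118 [252.12239431 190.14479047] [576.71324044 244.81035552]
```

```bash
python3 - <<'E'
from h import *
f=lambda p:((proj('s2',p)-[250,80])*2.56).round(0)
t=[567,-169,108.5]
print('stub',f([587,-165,90]),'tip z',[(z,f([567,-169,z])) for z in(108,118,128,138)])
print('w1 tip',[(z,(proj('w1',[523.7,-254.7,z])*1.56).round(0)) for z in(203,213,223,233)])
print('w2 tip',[(z,(proj('w2',[567,-169,z])+[324,0]).round(0)) for z in(108,118,128,138)])
i=cv2.imread('pics/s2.png')[80:230,250:400]; a=cv2.resize(i[10:85,40:120],None,fx=7,fy=7,interpolation=2)
for z in(108,128): cv2.circle(a,tuple(((proj('s2',[567,-169,z])-[290,90])*7).astype(int).tolist()),4,(0,0,255),-1)
cv2.circle(a,tuple(((proj('s2',[587,-165,90])-[290,90])*7).astype(int).tolist()),4,(0,255,0),-1)
cv2.imwrite('pics/m3.png',a)
E
```

```text
stub [208. 178.] tip z [(108, array([228., 168.])), (118, array([229., 160.])), (128, array([230., 151.])), (138, array([231., 143.]))]
w1 tip [(203, array([394., 345.])), (213, array([393., 355.])), (223, array([393., 366.])), (233, array([393., 378.]))]
w2 tip [(108, array([576., 220.])), (118, array([576., 227.])), (128, array([576., 234.])), (138, array([576., 242.]))]
```

View pics/m3.png

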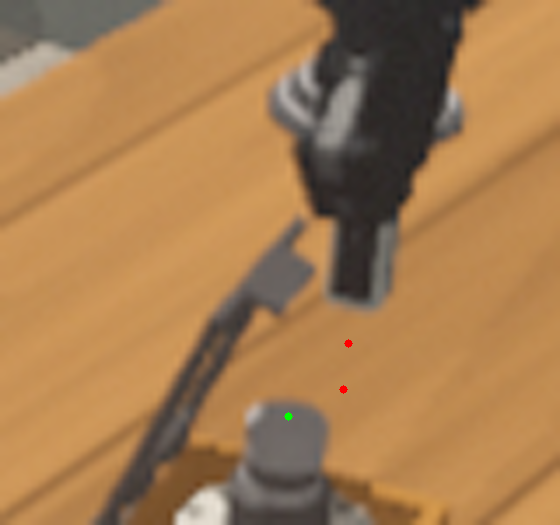

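```bash
python3 - <<'E'
from h import *
def tri(o):
    A=[];b=[]
    for f,u,v in o:
        F,cx,cy,V=cal(f); c=-V[:3,:3].T@V[:3,3]; d=V[:3,:3].T@np.array([(u-cx)/F,(v-cy)/F,1]); d/=np.linalg.norm(d)
        P=np.eye(3)-np.outer(d,d); A.append(P); b.append(P@c)
    return np.linalg.lstsq(np.vstack(A),np.concatenate(b),rcond=None)[0]
p=tri([('s2',336.9,132.4),('w2',238,236)]); print(p, proj('s2',p),proj('w2',p))
s,x=st(); print('tool frame offset',x.T@(p-np.array([566.1,-169.2,108.5])))
F,cx,cy,V=cal('w2'); print('cam in tool',x.T@(-V[:3,:3].T@V[:3,3]-np.array([566.1,-169.2,108.5])))
E
```

```text
[ 573.49501445 -160.23911715  149.28988758] [336.64281717 132.49495495] [238.59295803 237.22718089]
tool frame offset [  9.28710135  -6.99198235 -40.78799481]
cam in tool [  79.64815407    0.29336832 -181.65026112]
```

The fingertip seen in both views triangulates about 40 mm above the reported TCP, with x and y agreeing. That explains the pass over the bar. I'll work with tip z = TCP z + 40 and check it on contact. Back behind the bar, lower this time.

Request:
drive_tool:
  rows:
    - [0, 0, -4.5, 0]
    - [2.0, 0, -1.0, 0]
    - [4.2, 0, 0, 0]
    - [2.2, 0, 0, 0]
    - [0, 0, 3.2, 0]
    - [0, 0, 3.0, 0]
    - [0, 0, 0, 0]

```text
time: 3.95
tcp_pos: [647.0, -148.6, 98.6]
eef_rot: [0.993, 0.118, -0.003, -0.001]
ft_force: [-0.8, 0.2, -0.8]
gripper_width: 0.1
grip_force: 0.0
```

Request:
drive_tool:
  rows:
    - [-1.4, 0, -0.1, 0]
    - [-1.2, 0, 0, 0]
    - [-0.7, 0, 0.2, 0]
    - [-0.7, 0, 0.3, 0]
    - [0, 0, 0, 0]

```text
time: 4.45
tcp_pos: [610.2, -159.0, 99.2]
eef_rot: [0.993, 0.117, 0.0, 0.0]
ft_force: [-1.1, -1.5, -0.5]
gripper_width: 0.1
grip_force: 0.1
```

```bash
python3 - <<'E'
from h import *
O=np.array([587,-165]);e=np.array([np.cos(.227),np.sin(.227)])
s,x=st(); print(s['ft_force'],'cradle x',(s['tcp_pos'][:2]-O)@e, s['tcp_pos'][2])
snap('side','s3'); snap('wrist','w3')
i=cv2.imread('pics/s3.png')[100:175,290:370]; j=cv2.imread('pics/w3.png')
cv2.imwrite('pics/m4.png',np.hstack([cv2.resize(i,(400,384),interpolation=2),j[:,60:460]]))
E
```

```text
[-1.05627914 -1.53858158 -0.52820362] cradle x 23.9199944624458 99.24343555016057
```

View pics/m4.png

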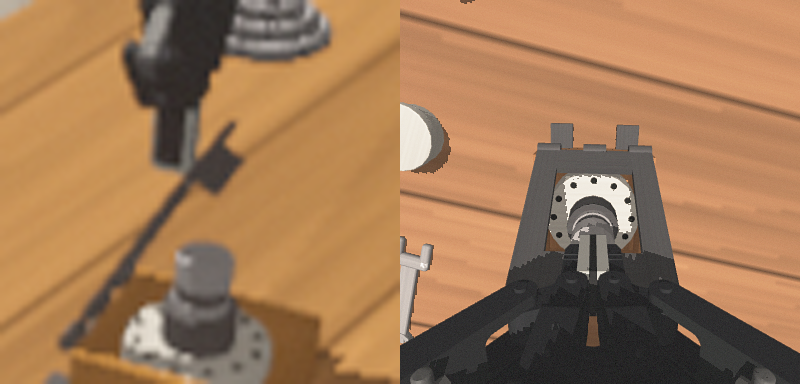

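The tip is now behind the bar and just touching it, with the keeper at about 1.1 rad. Next I push along the arc.

Request:
drive_tool:
  rows:
    - [0, 0, -0.4, 0]
    - [-0.6, 0, 0.1, 0]
    - [-0.6, 0, 0.4, 0]
    - [-0.7, 0, 0.4, 0]
    - [-0.7, 0, 0.5, 0]
    - [-0.7, 0, 0.6, 0]
    - [-0.7, 0, 0.6, 0]
    - [0, 0, 0, 0]

```text
time: 5.35
tcp_pos: [569.3, -168.7, 75.4]
eef_rot: [0.993, 0.117, -0.002, -0.0]
ft_force: [-0.6, -0.4, -0.2]
gripper_width: -0.3
grip_force: 0.0
```

```bash
python3 - <<'E'
from h import *
O=np.array([587,-165]);e=np.array([np.cos(.227),np.sin(.227)])
s,x=st(); print(s['ft_force'],'cradle x',(s['tcp_pos'][:2]-O)@e, s['tcp_pos'][2])
snap('side','s3'); snap('wrist','w3')
i=cv2.imread('pics/s3.png')[100:175,290:370]; j=cv2.imread('pics/w3.png')
cv2.imwrite('pics/m5.png',np.hstack([cv2.resize(i,(400,384),interpolation=2),j[:,60:460]]))
E
```

```text
[-0.63964938 -0.43940267 -0.24795177] cradle x -18.086311349663312 75.40951460566306
```

View pics/m5.png

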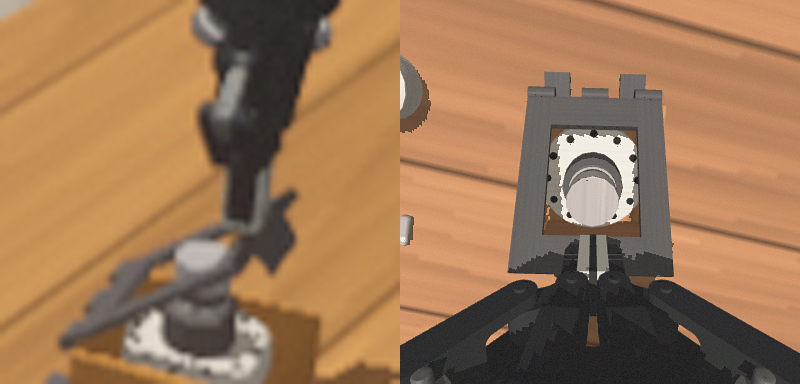

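The keeper is now at about 0.7 rad, with the fingers on the bar. I continue down.

Request:
drive_tool:
  rows:
    - [-0.5, 0, 0.65, 0]
    - [-0.45, 0, 0.65, 0]
    - [-0.45, 0, 0.7, 0]
    - [-0.4, 0, 0.7, 0]
    - [-0.4, 0, 0.8, 0]
    - [-0.4, 0, 0.8, 0]
    - [-0.2, 0, 0.8, 0]
    - [-0.2, 0, 0.7, 0]
    - [0, 0, 0, 0]

```text
time: 6.35
tcp_pos: [541.0, -175.0, 17.3]
eef_rot: [0.993, 0.118, -0.001, -0.0]
ft_force: [-0.5, -0.3, -0.2]
gripper_width: 0.0
grip_force: 0.0
```

Request:
drive_tool:
  rows:
    - [0, 0, 0.4, 0]
    - [0, 0, 0.4, 0]
    - [0, 0, 0, 0]

```text
time: 6.65
tcp_pos: [542.1, -175.0, 10.1]
eef_rot: [0.993, 0.118, -0.0, -0.0]
ft_force: [0.7, -0.1, 0.5]
gripper_width: 0.1
grip_force: 0.0
```

```bash
python3 - <<'E'
from h import *
O=np.array([587,-165]);e=np.array([np.cos(.227),np.sin(.227)])
s,x=st(); print(s['ft_force'],'cradle x',(s['tcp_pos'][:2]-O)@e, s['tcp_pos'][2],s['time'])
E
```

```text
[ 0.71381107 -0.08612465  0.48955889] cradle x -45.9645673531569 10.12271500677972 6.65
```

Request:
drive_tool:
  rows:
    - [0, 0, 0.3, 0]
    - [0, 0, 0.3, 0]
    - [0, 0, 0, 0]

```text
time: 6.95
tcp_pos: [542.6, -175.1, 6.2]
eef_rot: [0.993, 0.118, 0.0, 0.001]
ft_force: [-5.1, 1.6, 17.3]
gripper_width: -0.1
grip_force: 8.7
```

Request:
drive_tool:
  rows:
    - [0, 0, 0.3, 0]
    - [0, 0, 0, 0]

```text
time: 7.15
tcp_pos: [542.7, -175.2, 5.8]
eef_rot: [0.993, 0.118, 0.001, 0.001]
ft_force: [-12.3, 2.2, 43.2]
gripper_width: 0.1
grip_force: 21.7
```

Contact at TCP z = 5.8 with 43 N: the keeper is shut, and the tip offset is confirmed (tip about 39 mm above the reported TCP). Now lift and go above the pliers.

Request:
drive_tool:
  rows:
    - [0, 0, -3, 0]
    - [0, 0, -4.5, 0]
    - [0, 0, -4.5, 0]
    - [1.5, -4.0, -1, 0]
    - [1.5, -4.2, 0, 0]
    - [1.5, -4.2, 0, 0]
    - [1.5, -4.2, 0, 0]
    - [1.5, -4.2, 0, 0]
    - [1.5, -4.2, 0, 0]
    - [1.5, -4.2, 0, 0]
    - [1.5, -4.0, 0, 0]
    - [0, 0, 0, 0]
  claw: -1

```text
time: 8.35
tcp_pos: [580.5, 184.9, 131.7]
eef_rot: [0.992, 0.122, 0.001, -0.003]
ft_force: [0.9, 0.6, 0.5]
gripper_width: 85.5
grip_force: 0.0
```

```bash
python3 - <<'E'
from h import *
go([594.3,208.1,130],.136)
E
```

```text
shift cm [ 1.9  -1.92  0.18] yaw 0.245 roll 0.109
```

Request:
drive_tool:
  rows:
    - [0.9, -1.0, 0, 0.055]
    - [0.9, -1.0, 0, 0.055]
    - [0, 0, 0, 0]

```text
time: 8.65
tcp_pos: [595.2, 200.8, 131.3]
eef_rot: [0.998, 0.063, 0.0, -0.001]
ft_force: [-1.7, -0.5, 0.8]
gripper_width: 85.5
grip_force: 0.0
```

```bash
python3 - <<'E'
from h import *
snap('side','s5'); snap('wrist','w5')
i=cv2.imread('pics/s5.png')[115:190,290:370]; j=cv2.imread('pics/w5.png')
m=np.zeros((600,800,3),np.uint8); m[:384,:512]=j; m[:270,512:]=cv2.resize(i,(288,270),interpolation=2)
cv2.imwrite('pics/m6.png',m); s,x=st(); print(s['tcp_pos'],s['eef_rot'])
y=.136; g=np.array([594.3,208.1]); e=np.array([np.cos(y),np.sin(y)])
for d,z in((0,37),(68,44),(139,38),(-69,44)): print(d,proj('w5',[*(g+d*e),z]).round(0))
E
```

```text
[594.66095042 198.59455066 131.25249558] [ 9.97967742e-01  6.37199737e-02 -2.65389140e-04  2.84234308e-04]
0 [243. 181.]
68 [242. 107.]
139 [240.  16.]
-69 [244. 249.]
```

View pics/m6.png

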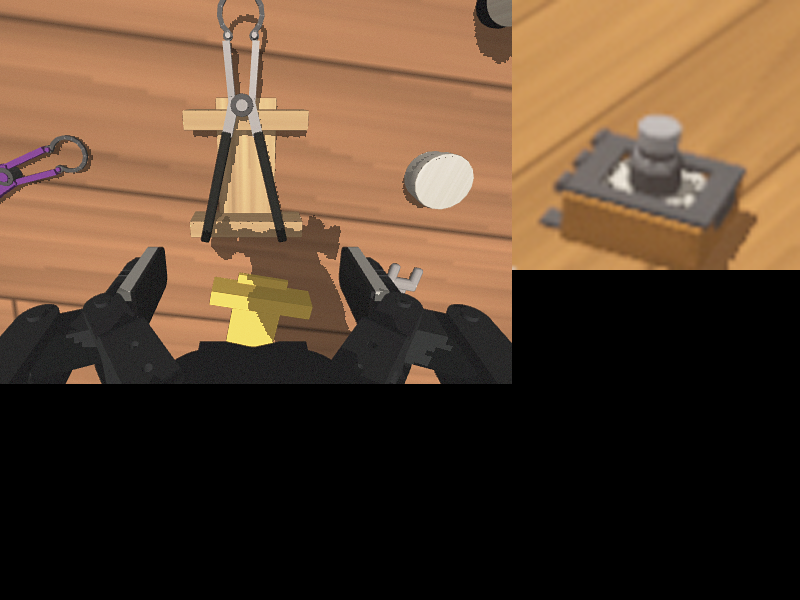

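The keeper is flat and shut in the side crop. The pliers' pivot is at (242,105), ring centre at (240,14) and handle ends at (206,239) and (281,239), all close to prediction.

```bash
python3 - <<'E'
from h import *
p=onz('w5',242,105,44); r=onz('w5',240.5,14,38.5); h=onz('w5',243.5,239,42)
y=np.arctan2(*(r-h)[:2][::-1]); print(p,r,h,y)
g=p[:2]-68*np.array([np.cos(y),np.sin(y)]); print(g); go([*g,-22],y)
E
```

```text
[663.62980635 217.40446686  44.        ] [733.34990513 227.06584712  38.5       ] [535.96270229 200.84527314  42.        ] 0.13206508201445577
[596.22194529 208.4501234 ]
shift cm [ 0.29 -0.97 15.32] yaw 0.128 roll -0.005
```

Request:
drive_tool:
  rows:
    - [0.3, -1.0, 0, -0.005]
    - [0, 0, 4, 0]
    - [0, 0, 4, 0]
    - [0, 0, 3, 0]
    - [0, 0, 2, 0]
    - [0, 0, 1.2, 0]
    - [0, 0, 1.1, 0]
    - [0, 0, 0, 0]

```text
time: 9.55
tcp_pos: [596.2, 209.2, -22.3]
eef_rot: [0.998, 0.065, -0.001, 0.0]
ft_force: [-1.0, -0.0, -0.1]
gripper_width: 85.6
grip_force: 0.0
```

```bash
python3 - <<'E'
from h import *
go([596.2,208.5,-22],.132); print(robot.state()['ft_force'])
E
```

```text
shift cm [-0.01  0.07 -0.03] yaw 0.131 roll -0.001
[-0.9742271  -0.04231902 -0.14238533]
```

Request:
drive_tool:
  rows:
    - [0, 0, 0, 0]
    - [0, 0, 0, 0]
    - [0, 0, 0, 0]
    - [0, 0, 0, 0]
    - [0, 0, 0, 0]
    - [0, 0, 0, 0]
    - [0, 0, 0, 0]
    - [0, 0, 0, 0]
    - [0, 0, 0, 0]
    - [0, 0, 0, 0]
  claw: 1
  force: 50

```text
time: 10.55
tcp_pos: [597.9, 210.8, -17.5]
eef_rot: [0.998, 0.066, 0.002, -0.001]
ft_force: [-5.6, 0.5, 21.7]
gripper_width: 22.5
grip_force: 48.4
```

Request:
drive_tool:
  rows:
    - [0, 0, -1, 0]
    - [0, 0, -2, 0]
    - [0, 0, -4, 0]
    - [0, 0, -4, 0]
    - [0, 0, 0, 0]
    - [0, 0, 0, 0]

```text
time: 11.15
tcp_pos: [597.2, 209.4, 89.9]
eef_rot: [0.998, 0.065, 0.001, -0.0]
ft_force: [-0.4, -0.1, -2.7]
gripper_width: 22.1
grip_force: 49.4
```

```bash
python3 - <<'E'
from h import *
s=onz('w3',252.5,200,90); print('stub',s)
S=np.array([587,-165]); y=.227; e=np.array([np.cos(y),np.sin(y)])
go([*(S-124*e),91],y); snap('wrist','w6'); snap('side','s6')
s,x=st(); t=s['tcp_pos']; print(s['gripper_width'],s['grip_force'],s['ft_force'],s['ft_torque'])
for d in(56+68,71+68): print('ring pred',proj('w6',t+x@[d,0,-58+0]))
E
```

```text
stub [ 589.21228631 -164.12743108   90.        ]
shift cm [-18.22  38.19  -0.16] yaw 0.13 roll -0.097
21.776739858260125 49.42719876766205 [-0.46788497 -0.3253566  -1.56827453] [-0.01679251  0.03990218  0.00337801]
ring pred [253.38532545 -35.4800556 ]
ring pred [253.45119104 -87.61487612]
```

Request:
drive_tool:
  rows:
    - [0, 0, -3, 0]
    - [-2.0, 4.2, -0.5, 0]
    - [-2.0, 4.2, 0, 0]
    - [-2.0, 4.2, 0, 0]
    - [-2.0, 4.2, 0, 0]
    - [-2.0, 4.2, 0, 0]
    - [-2.0, 4.2, 0, 0]
    - [-2.0, 4.2, 0, 0]
    - [-2.0, 4.2, 0, 0]
    - [-1.5, 3.2, 0, -0.05]
    - [0, 0, 0, -0.05]
    - [0, 0, 0, 0]

```text
time: 12.45
tcp_pos: [469.7, -179.2, 122.2]
eef_rot: [0.993, 0.114, -0.001, -0.001]
ft_force: [0.3, 0.9, -2.4]
gripper_width: 22.6
grip_force: 49.4
```

```bash
python3 - <<'E'
from h import *
y=.227; e=np.array([np.cos(y),np.sin(y)])
go([*(np.array([587.5,-165])-124*e),91],y)
E
```

```text
shift cm [-0.59  1.27  3.12] yaw 0.229 roll 0.002
```

Request:
drive_tool:
  rows:
    - [-0.6, 1.3, 1.5, 0]
    - [0, 0, 2.5, 0]
    - [0, 0, 2, 0]
    - [0, 0, 0, 0]
    - [0, 0, 0, 0]

```text
time: 12.95
tcp_pos: [468.3, -191.0, 63.3]
eef_rot: [0.993, 0.116, -0.001, -0.001]
ft_force: [0.4, 0.6, -2.1]
gripper_width: 22.1
grip_force: 49.4
```

```bash
python3 - <<'E'
from h import *
y=.227; e=np.array([np.cos(y),np.sin(y)])
go([*(np.array([587.5,-165])-124*e),12],y)
[snap(n,n[0]+'7') for n in('top','side','wrist')]
s,x=st(); t=s['tcp_pos']; print(t,s['ft_force'])
c=t+x@[124,0,-58]; print('ringmid',c)
def mk(f,x0,y0,w,h,k):
    i=cv2.resize(cv2.imread('pics/%s.png'%f)[y0:y0+h,x0:x0+w],None,fx=k,fy=k,interpolation=cv2.INTER_CUBIC)
    return i
q=proj('t7',c).astype(int); r=proj('s7',c).astype(int); print('top',q,'side',r)
x0,y0=q-[28,32]; u0,v0=r-[32,45]
A=mk('t7',x0,y0,66,100,6); B=mk('s7',u0,v0,66,100,6); print('crop offs',x0,y0,u0,v0)
cv2.imwrite('pics/m7.png',np.hstack([A,B]))
for z in(90,): print('stub',(proj('t7',[587.5,-165,z])-[x0,y0])*6,(proj('s7',[587.5,-165,z])-[u0,v0])*6)
print('ring',(proj('t7',c)-[x0,y0])*6,(proj('s7',c)-[u0,v0])*6)
E
```

```text
shift cm [-0.2   0.15  5.13] yaw 0.232 roll 0.005
[ 469.13750136 -191.96873104   64.50329668] [-1.45347971  0.14415711 -1.77148646]
ringmid [ 589.75008505 -163.52916711  122.67370033]
top [392 197] side [331 138]
crop offs 364 165 299 93
stub [140.28920519 213.40480585] [192.65732884 339.03690875]
ring [172.42038476 194.3450617 ] [193.02436102 275.50662364]
```

View pics/m7.png

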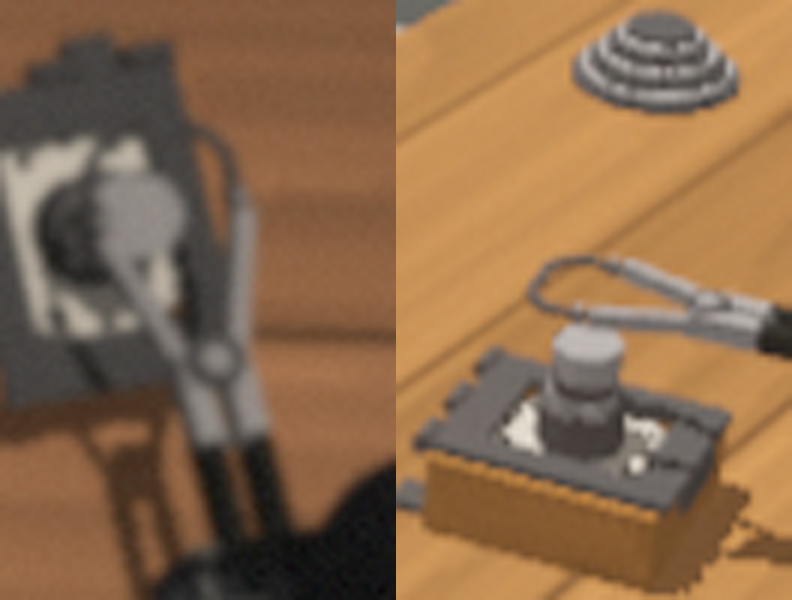

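The top crop shows the spread ring with pivot (217,360) and right tip (242,195). The side crop shows it level above the stub, pivot (712,303), tips (620,265) and (575,312). The keeper is still shut. I'll compare these with the prediction.

```bash
python3 - <<'E'
from h import *
s,x=st(); t=np.array([469.14,-191.97,64.5]) 
T=lambda p:((proj('t7',p)-[364,165])*6).round(0); S=lambda p:((proj('s7',p)-[299,93])*6+[396,0]).round(0)
for nm,o in(('pivot',[68,0,-65]),('mid',[124,0,-58]),('mid+20',[144,0,-58]),('L18',[124,-18,-58]),('R18',[124,18,-58]),('joint handle/jaw',[40,0,-60])):
    p=t+x@o; print(nm,p.round(0),T(p),S(p))
def tri(o):
    A=[];b=[]
    for f,u,v in o:
        F,cx,cy,V=cal(f); c=-V[:3,:3].T@V[:3,3]; d=V[:3,:3].T@np.array([(u-cx)/F,(v-cy)/F,1]); d/=np.linalg.norm(d)
        P=np.eye(3)-np.outer(d,d); A.append(P); b.append(P@c)
    return np.linalg.lstsq(np.vstack(A),np.concatenate(b),rcond=None)[0]
for nm,a,b in(('pivot',(217,360),(712,303)),('Rtip',(242,195),(575,312)),('Rtip2',(242,195),(620,265)),('Ltip',(110,245),(620,265)),('stub',(142,213),(588,342))):
    p=tri([('t7',364+a[0]/6,165+a[1]/6),('s7',299+(b[0]-396)/6,93+b[1]/6)]); print(nm,p.round(1),'tool',(x.T@(p-t)).round(1),'resid',(T(p)-a).round(0),(S(p)-b).round(0))
E
```

```text
pivot [ 535. -176.  130.] [226. 360.] [712. 290.]
mid [ 590. -164.  123.] [172. 194.] [589. 276.]
mid+20 [ 609. -159.  123.] [157. 136.] [547. 266.]
L18 [ 586. -146.  123.] [120. 205.] [575. 294.]
R18 [ 594. -181.  123.] [225. 184.] [603. 258.]
joint handle/jaw [ 508. -183.  125.] [242. 446.] [773. 315.]
pivot [ 535.2 -176.6  123. ] tool [ 67.9   0.2 -58.4] resid [1. 1.] [-1.  0.]
Rtip [ 603.5 -196.9   84.2] tool [129.7  35.7 -19.5] resid [-17. -22.] [21. -1.]
Rtip2 [ 590.4 -189.6  116.3] tool [118.6  25.6 -51.7] resid [2. 2.] [-2.  0.]
Ltip [ 565.  -135.9  148.9] tool [106.3 -32.5 -84.3] resid [ 9. 13.] [-12.   0.]
stub [ 588.2 -166.4   87.5] tool [121.8   2.4 -22.9] resid [ 0. -1.] [1. 0.]
```

Request:
drive_tool:
  rows:
    - [-0.2, 0.2, 0, 0.005]
    - [0, 0, 1.2, 0]
    - [0, 0, 0, 0]
    - [0, 0, 0, 0]

```text
time: 13.5
tcp_pos: [466.4, -194.6, 51.2]
eef_rot: [0.994, 0.113, -0.0, -0.0]
ft_force: [0.8, 0.2, -1.6]
gripper_width: 22.0
grip_force: 49.5
```

```bash
python3 - <<'E'
from h import *
y=.228; e=np.array([np.cos(y),np.sin(y)])
go([*(np.array([588,-165.3])-124*e),16.5],y); print(robot.state()['ft_force'])
E
```

```text
shift cm [ 0.11 -0.1   3.47] yaw 0.226 roll -0.002
[ 0.84960255  0.16891903 -1.63344821]
```

Request:
drive_tool:
  rows:
    - [0.1, -0.1, 0.6, 0]
    - [0, 0, 0.6, 0]
    - [0, 0, 0.4, 0]
    - [0, 0, 0, 0]

```text
time: 13.9
tcp_pos: [467.0, -193.2, 34.8]
eef_rot: [0.994, 0.113, -0.001, -0.0]
ft_force: [-0.4, -0.4, -2.1]
gripper_width: 22.4
grip_force: 49.4
```

Request:
drive_tool:
  rows:
    - [0, 0, 0.3, 0]
    - [0, 0, 0.3, 0]
    - [0, 0, 0, 0]

```text
time: 14.2
tcp_pos: [467.3, -193.4, 29.3]
eef_rot: [0.994, 0.113, -0.0, -0.0]
ft_force: [-0.2, -0.3, -2.2]
gripper_width: 22.3
grip_force: 49.4
```

Request:
drive_tool:
  rows:
    - [0, 0, 0.4, 0]
    - [0, 0, 0.4, 0]
    - [0, 0, 0.3, 0]
    - [0, 0, 0.1, 0]
    - [0, 0, 0, 0]
    - [0, 0, 0, 0]

```text
time: 14.8
tcp_pos: [467.6, -193.5, 17.6]
eef_rot: [0.994, 0.113, 0.0, -0.0]
ft_force: [-0.5, -0.0, -3.0]
gripper_width: 21.9
grip_force: 49.4
```

```bash
python3 - <<'E'
from h import *
y=.228; e=np.array([np.cos(y),np.sin(y)])
go([*(np.array([588,-165.3])-124*e),16.8],y); a=[];b=[]
for k in range(8):
    c=robot.snapshot('side'); s=robot.state(); a.append(s['ft_force']); b.append(s['tcp_pos'])
print(np.mean(a,0),np.mean(b,0),np.mean(b,0)[:2]+124*e,s['ft_torque'])
s8=snap('side','s8')
# search for grey pivot/pliers: compare with s7 shifted: track patch of pliers jaws+pivot from s7
i7=cv2.imread('pics/s7.png');i8=cv2.imread('pics/s8.png')
px,py=299+(712-396)/6,93+303/6
u,v=int(px),int(py); tm=i7[v-6:v+7,u-10:u+11]
r=cv2.matchTemplate(cv2.resize(i8,None,fx=4,fy=4,interpolation=2),cv2.resize(tm,None,fx=4,fy=4,interpolation=2),cv2.TM_CCOEFF_NORMED)
_,m,_,l=cv2.minMaxLoc(r); pos=np.array(l)/4+[10,6]+[px-u,py-v]; print(m,pos)
t=np.mean(b,0); s,x=st()
print('pivot proj for pivot-top offset',[(o,proj('s8',t+x@[68,0,-o]).round(1)) for o in(56,58.5,61,63)])
E
```

```text
shift cm [-0.03 -0.02  0.08] yaw 0.226 roll -0.002
[ 0.34747268 -0.09427451 -2.01616966] [ 467.61315871 -193.48721042   17.69304399] [ 588.40408861 -165.45952314] [-0.0509541   0.06627066  0.00383827]
0.9090147018432617 [350.66666667 158.25      ]
pivot proj for pivot-top offset [(56, array([350.2, 159.3])), (58.5, array([350.3, 158.5])), (61, array([350.4, 157.7])), (63, array([350.5, 157.1]))]
```

Request:
drive_tool:
  rows:
    - [0, 0, 0.1, 0]
    - [0, 0, 0, 0]
    - [0, 0, 0, 0]
    - [0, 0, 0, 0]

```text
time: 15.65
tcp_pos: [467.5, -193.5, 16.6]
eef_rot: [0.994, 0.113, -0.0, -0.0]
ft_force: [-0.2, -0.1, -1.6]
gripper_width: 21.9
grip_force: 49.4
```

```bash
python3 - <<'E'
from h import *
s=robot.state(); print(s['tcp_pos'],s['ft_force'],s['gripper_width'],s['time'])
if np.linalg.norm(s['ft_force'])<6: print(robot.finish_job())
E
```

```text
[ 467.54832542 -193.49363618   16.57390364] [-0.21267543 -0.10710856 -1.58151455] 21.946377968962963 15.65
the job is handed in; nothing more can be done
None
```

I handed the job in at 15.65 s: the keeper is shut, and the squeezed pliers hold the spread ring round the stub at an estimated 69–71 mm (groove middle 70 mm), with only about 2 N on the wrist and so no sign of it resting or leaning; the verdict was not shown.

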